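# Gauge the brass ferrules and reject the tight one

### The job

Check the three brass ferrules on the gauge: push each one gently along its track onto its spring-mounted pin as far as it will go, without driving any pin back to its hard stop. When all three have been tried, leave those that went fully home, up against the shoulder, on their pins, and take the one that stopped short off its pin and put it in the aluminium reject tray, leaving the other things on the bench where they are.

Things in the scene. Friction and masses are not known exactly. Their poses are not given: they have to be found in the camera images.
- gauge: ferrule gauge fixed on the bench: dark wooden deck, 200 x 225 x 10 mm (x -105 to +95 mm), with three parallel tracks at y = +72, 0, -72 mm from x = -104 to +2 mm, each ending at its own gauge pin. A track is two 8 mm steel rods 19 mm apart, polished, tops 22 mm above the bench. Origin: on the bench surface; z up, x along the tracks in the push direction. Steel posts 46 mm high at x = 57 to 75 mm
- home1 (a point): centre of a ferrule fully home on pin 1: gauge x = 0, y = 72 mm, 33 mm above the bench, on the pin axis. The steel pin is 13 mm thick, level, its blunt tip at gauge x = -14 mm pointing to -x, its shoulder disc (30 mm across) with its face at x = +20 mm. A ferrule lying on the track is in line with the pin; a tight one stops with its centre at about x = -18 mm.
- home2 (a point): centre of a ferrule fully home on pin 2: gauge x = 0, y = 0 mm, 33 mm above the bench, on the pin axis. The steel pin is 13 mm thick, level, its blunt tip at gauge x = -14 mm pointing to -x, its shoulder disc (30 mm across) with its face at x = +20 mm. A ferrule lying on the track is in line with the pin; a tight one stops with its centre at about x = -18 mm.
- home3 (a point): centre of a ferrule fully home on pin 3: gauge x = 0, y = -72 mm, 33 mm above the bench, on the pin axis. The steel pin is 13 mm thick, level, its blunt tip at gauge x = -14 mm pointing to -x, its shoulder disc (30 mm across) with its face at x = +20 mm. A ferrule lying on the track is in line with the pin; a tight one stops with its centre at about x = -18 mm.
- ferrule_a: plain brass ferrule (tube) lying on one of the tracks, short of the pin: 40 mm long, 28 mm outside, 16 mm bore at both ends, 6 mm wall, 100 to 170 g; any of the three may be narrower (8 mm) halfway along its bore, which cannot be seen; it then takes only 16 mm of the pin. Origin: its centre; x along its axis
- ferrule_b: plain brass ferrule (tube) lying on one of the tracks, short of the pin: 40 mm long, 28 mm outside, 16 mm bore at both ends, 6 mm wall, 100 to 170 g; any of the three may be narrower (8 mm) halfway along its bore, which cannot be seen; it then takes only 16 mm of the pin. Origin: its centre; x along its axis
- ferrule_c: plain brass ferrule (tube) lying on one of the tracks, short of the pin: 40 mm long, 28 mm outside, 16 mm bore at both ends, 6 mm wall, 100 to 170 g; any of the three may be narrower (8 mm) halfway along its bore, which cannot be seen; it then takes only 16 mm of the pin. Origin: its centre; x along its axis
- pin1 (a joint): how far the sprung gauge pin of the track at gauge y = +72 mm is pushed back along +x, m: 0 at rest, 0.015 at its hard stop. It starts to yield at 4 N, takes 0.7 N more for each mm (11 N at 10 mm), is damped (80 N s/m), and slides back by itself, carrying the ferrule with it, when let go
- pin2 (a joint): how far the sprung gauge pin of the track at gauge y = 0 is pushed back along +x, m: 0 at rest, 0.015 at its hard stop. It starts to yield at 4 N, takes 0.7 N more for each mm (11 N at 10 mm), is damped (80 N s/m), and slides back by itself, carrying the ferrule with it, when let go
- pin3 (a joint): how far the sprung gauge pin of the track at gauge y = -72 mm is pushed back along +x, m: 0 at rest, 0.015 at its hard stop. It starts to yield at 4 N, takes 0.7 N more for each mm (11 N at 10 mm), is damped (80 N s/m), and slides back by itself, carrying the ferrule with it, when let go
- tray: reject tray: open rectangular aluminium tray fixed on the bench, 130 (x) x 100 (y) mm outside, 30 mm high, 4 mm walls and a floor 4 to 5 mm thick. Origin: centre of its underside, z up
- bowl: white ceramic bowl, 100 mm across, 45 mm high; bystander. Origin: centre of its underside
- collar: short brass collar lying flat, 34 mm outside, 10 mm high: not one of the ferrules, bystander. Origin: centre of its underside
- hammer: hammer lying on the bench, bystander
- driver: screwdriver lying on the bench, bystander
- jar: amber glass jar with a steel cap, 56 mm across, 75 mm high, bystander. Origin: centre of its underside
- file_blank: pale wooden handle blank, 110 x 24 x 20 mm, lying on the bench, bystander
Mind the look-alikes: they are no part of the job. What is shaped like the ferrule_c but blue or red is not meant. What is shaped like the ferrule_a but pink is not meant.

How it is judged:
On the way:
1. all three ferrules are on their pins together, each pushed at least as far as a tight one goes (centre past x = -22 mm in the gauge's frame) (x of each of ferrule_a, ferrule_b, ferrule_c in the frame of gauge above -0.022 m and z of ferrule_a in the frame of gauge between 0.029 and 0.038 m and angle between the x axis of each of ferrule_a, ferrule_b, ferrule_c and the x axis of gauge, either way round below 0.15 rad and z of ferrule_b in the frame of gauge between 0.029 and 0.038 m and z of ferrule_c in the frame of gauge between 0.029 and 0.038 m), for 0.2 s.
At the end, for the whole second after the job is handed in: Two ferrules lie on their tracks with their centres within 4 mm of the home position (x = 0 in the gauge's frame), level and in line; the third lies inside the reject tray, its centre below the rim; all are at rest (((x of ferrule_a in the frame of tray between -0.06 and 0.06 m and y of ferrule_a in the frame of tray between -0.045 and 0.045 m and z of ferrule_a in the frame of tray below 0.03 m and x of ferrule_b in the frame of gauge between -0.004 and 0.004 m and z of ferrule_b in the frame of gauge between 0.029 and 0.038 m and angle between the x axis of each of ferrule_b, ferrule_c and the x axis of gauge, either way round below 0.15 rad and x of ferrule_c in the frame of gauge between -0.004 and 0.004 m and z of ferrule_c in the frame of gauge between 0.029 and 0.038 m) or (x of ferrule_b in the frame of tray between -0.06 and 0.06 m and y of ferrule_b in the frame of tray between -0.045 and 0.045 m and z of ferrule_b in the frame of tray below 0.03 m and x of ferrule_a in the frame of gauge between -0.004 and 0.004 m and z of ferrule_a in the frame of gauge between 0.029 and 0.038 m and angle between the x axis of each of ferrule_a, ferrule_c and the x axis of gauge, either way round below 0.15 rad and x of ferrule_c in the frame of gauge between -0.004 and 0.004 m and z of ferrule_c in the frame of gauge between 0.029 and 0.038 m) or (x of ferrule_c in the frame of tray between -0.06 and 0.06 m and y of ferrule_c in the frame of tray between -0.045 and 0.045 m and z of ferrule_c in the frame of tray below 0.03 m and x of ferrule_a in the frame of gauge between -0.004 and 0.004 m and z of ferrule_a in the frame of gauge between 0.029 and 0.038 m and angle between the x axis of each of ferrule_a, ferrule_b and the x axis of gauge, either way round below 0.15 rad and x of ferrule_b in the frame of gauge between -0.004 and 0.004 m and z of ferrule_b in the frame of gauge between 0.029 and 0.038 m)) and linear speed of each of ferrule_a, ferrule_b, ferrule_c below 0.02 m/s); the robot touches nothing.
It fails at once if a pin is driven back 13 mm or more, to its hard stop (value of joint any of pin1, pin2, pin3 above 0.013 m).
It fails at once if a bystander is moved more than 30 mm (distance of any of bowl, collar, hammer, driver, jar, file_blank from where it was at the start of the episode above 0.03 m).
It also fails if it takes over 67 s, if anything falls off the work surface, if the arm or the gripper's body presses on something with over 40 N, if the wrist force passes 120 N, or if a joint passes its speed limit or range.

### The arm

A 7-joint arm with a two-finger parallel gripper is mounted at the origin on the work surface. World frame = base frame: x ahead of the robot, y to its left, z up, the work surface at z = 0. Lengths are in m, angles in rad, forces in N, time in s.
With the tool pointing down it reaches from about 0.425 to 0.875 m from the base axis. Payload 4.7 kg.
Tool frame: the origin (TCP) lies midway between the tips of the shut fingers; the grasp point (between the pads) lies ctrl.grasp_offset behind it (ctrl.grasp_offset is the distance from the TCP to the grasp point, in m); z points along the fingers, y is the line along which they close (so a half turn about z gives the same grasp; the last joint's range is limited). The gripper opens to 87 mm and grips with 3 to 60 N. Pads are 19 mm wide; open, the fingers measure 117 mm over their backs; the gripper's body (75 mm by 190 mm) begins 51 mm behind the grasp point.
Start: joints at [-1.328, 0.321, -0.07, 1.45, 0.023, 1.371, -0.057], TCP at [0.147, 0.633, 0.223] pointing down, gripper open.
Joint ranges: [-2.86, 2.86], [-0.3, 2.09], [-1.38, 1.24], [0.06, 2.45], [-1.56, 4.7], [0.09, 2.05], [-2.69, 2.69]. Speed limits (rad/s): [2.57, 2.57, 3.14, 3.14, 3.14, 3.14, 3.14].

### API

Orientations are given as a rotation vector (axis times angle).
In Python, from bench import ctrl gives the robot as it stands. The module is installed in compiled form; this text tells all that it offers.
- The arm moves only by the tool jog_arm, never from a script. Its argument "moves" is one flat list of numbers, 7 for each row, row after row: the shift along the tool's x, y, z in units of 30 cm (1.0 is 30 cm), then the turn, a rotation vector about the tool's x, y, z in units of 60 degrees (1.0 is 60 degrees), then the gripper's target within -1 to 1 (fully open at 1, half-way at 0, shut at -1). In form: [x, y, z, wx, wy, wz, fingers, x, y, z, wx, wy, wz, fingers, ...]. A call has exactly 8 rows; each row is the pose to reach, as a shift and turn from the pose commanded when the call began, along the tool's axes at that moment; what a row does not reach only later rows make up. A row lasts 1/8 s, in which the tool goes at most 62.5 mm and 10.7 degrees, less where a joint would pass 70% of its speed; a pose out of reach is approached as far as the arm can. A call with a number of a shift or a turn outside -1 to 1 is refused whole. A call with a gripper value outside its range is refused whole. The fingers move at their own pace and stop on an object; "newtons" is the grip in N (left out, the last holds). Time passes only in rows, so rows that repeat a pose let the fingers close, or fill a call up. It gives the time, the measured TCP pose, the force, the opening and the grip force at its end, in the units of the state.
- ctrl.get_state(): the state, without advancing time (a new reading comes with each control period).
- ctrl.get_image(name): name is "side" or "top"; returns a dict with "pixels" (420x560x3 uint8, red, green, blue), "fx", "fy", "cx", "cy" (pixels), "dist" ([k1, k2, p1, p2, k3] as OpenCV has them; the pictures are not rectified), "xyz" and "rotation" of the camera in the world. Camera axes: x right, y up, looking along -z (the intrinsics and any distortion apply to the point x, -y, -z); pixel columns grow to the right and rows downward; lengths in m; the calibration is good to about 2 mm. A picture is of the moment at which its call begins. There is no depth.
- ctrl.close_job(): hands the job in; it is judged then, once.
The state is a dict: "time": time; "joint_positions": joint angles; "qd": joint speeds; "joint_torque": joint torques, N m; "position": TCP position; "tool_rot": TCP orientation; "ft_force": force on the tool from outside, world axes, zero at the start; "torque": the same for the moment, N m; "grip_width": opening from 0.0 (shut) to 1.0 (fully open); "grip_force": force on a finger pad.
Only numpy, scipy, OpenCV 4.12 (cv2) and the standard library are available. Lean on these libraries where they do the work, as an engineer would, in place of code of your own. Each camera call takes 0.05 s, during which the arm holds its last target. There are 200 camera calls.

## Working session

There is one attempt and no reset: what is moved stays moved. The work goes in short steps, Python scripts to look and compute and a tool call to move; the robot and the scene stay as the last step left them, time stands still between calls to the robot, and variables do not carry over. Pictures are saved under pics/ and viewed, at most 10 in all, crops included, and the job is handed in when it is done.

Besides the shell and the picture viewer there is one more tool, called after "Request:" as name(argument=value, ...) on one line, values as JSON. jog_arm: Moves the arm, as the interface text tells. Its arguments: {"type":"object","properties":{"moves":{"type":"array"},"newtons":{"type":"number"}},"required":["moves"]}

```bash
mkdir -p pics; cat > h.py <<'E'
import numpy as np, cv2
from scipy.spatial.transform import Rotation as R
from bench import ctrl
def cam(im):
    K=np.array([[im["fx"],0,im["cx"]],[0,im["fy"],im["cy"]],[0,0,1.]])
    M=np.array(im["rotation"],float)
    if M.size==3: M=R.from_rotvec(M).as_matrix()
    return K,np.array(im["dist"],float),np.array(im["xyz"],float),M
F=np.diag([1,-1,-1.])
def proj(im,P):
    K,d,t,M=cam(im); q=(np.atleast_2d(P)-t)@M@F
    return cv2.projectPoints(q.reshape(-1,1,3),np.zeros(3),np.zeros(3),K,d)[0].reshape(-1,2)
def ray(im,uv,z):
    K,d,t,M=cam(im); n=cv2.undistortPoints(np.array(uv,float).reshape(-1,1,2),K,d).reshape(-1,2)
    v=np.c_[n,np.ones(len(n))]@F@M.T
    return t+v*((z-t[2])/v[:,2])[:,None]
def snap(name,f=None):
    im=ctrl.get_image(name)
    if f: cv2.imwrite("pics/"+f,im["pixels"][:,:,::-1])
    return im
E
python3 - <<'E'
from h import *
import pickle
for n in("top","side"):
    im=snap(n,n+"0.png"); pickle.dump(im,open(n+"0.pkl","wb"))
    print(n,im["xyz"],np.array(im["rotation"]).round(3).tolist(),im["fx"],im["dist"])
s=ctrl.get_state(); print(s,ctrl.grasp_offset)
E
```

```text
top [ 0.4789098  -0.02647467  1.08226816] [0.066, -0.045, -1.566] 392.6419561606004 [0.00398444 0.         0.         0.         0.        ]
side [0.41471432 1.10708172 0.69014677] [0.076, -1.522, -2.619] 527.9554250562057 [-0.02065532  0.          0.          0.          0.        ]
{'time': 0.1, 'joint_positions': array([-1.32790567,  0.3217622 , -0.07010675,  1.45154786,  0.02261886,
        1.37081009, -0.0568752 ]), 'qd': array([-0.00134089, -0.00073068,  0.00015657, -0.0029242 , -0.00215202,
       -0.00022063, -0.00053415]), 'joint_torque': array([-6.57928649e-04, -4.92569053e+01, -4.05933447e-01, -3.13399208e+01,
       -6.41677575e-02,  3.94299324e-02,  5.96572954e-05]), 'position': array([0.14734764, 0.63256743, 0.22156499]), 'tool_rot': array([-3.58468846e-01, -3.12097845e+00,  2.72937190e-03]), 'ft_force': array([ 0.35585089, -0.96333031, -0.12639487]), 'torque': array([-0.01452522, -0.01787219,  0.04969686]), 'grip_force': 0.0, 'grip_width': 1.0000764108851177} 0.0187
```

View pics/top0.png

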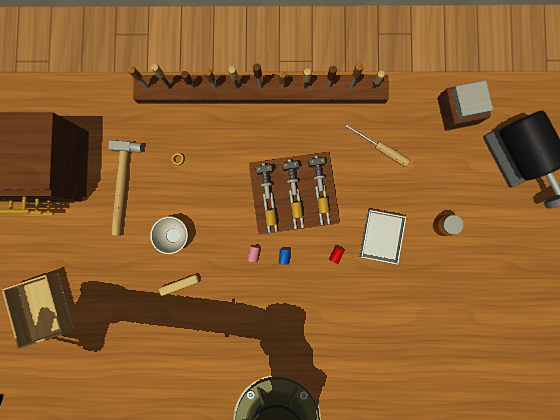

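View pics/side0.png

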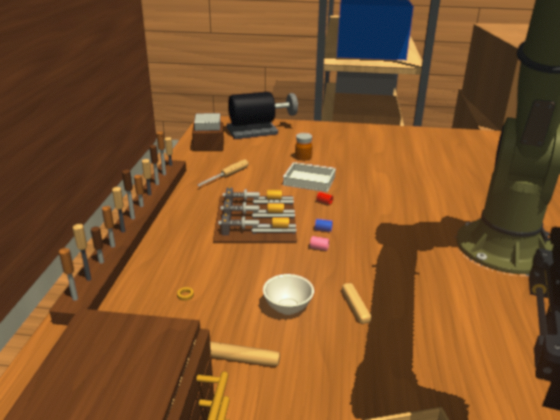

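The ferrule candidates in the top view are brass at about (270,216), (297,211) and (322,206), all lying on tracks. The look-alikes are pink (254,254), blue (285,256), red (337,254) and the collar (178,159). I choose the three brass ones on the gauge and will check them in one close crop.

```bash
python3 - <<'E'
from h import *
import pickle
a=pickle.load(open("top0.pkl","rb"))["pixels"][145:265,235:415]
b=pickle.load(open("side0.pkl","rb"))["pixels"][155:260,205:345]
A=cv2.resize(a,(720,480),interpolation=cv2.INTER_CUBIC)
cv2.imwrite("pics/c_top.png",A[:,:,::-1])
cv2.imwrite("pics/c_side.png",cv2.resize(b,(700,525),interpolation=cv2.INTER_CUBIC)[:,:,::-1])
E
```

```text
(no output)
```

View pics/c_top.png

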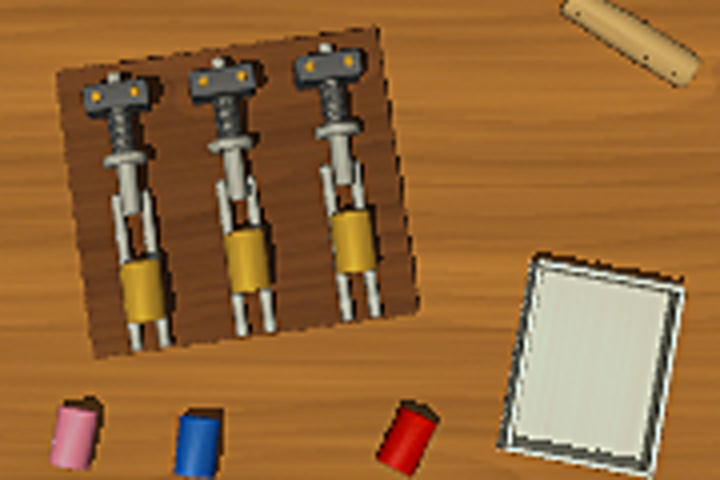

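View pics/c_side.png

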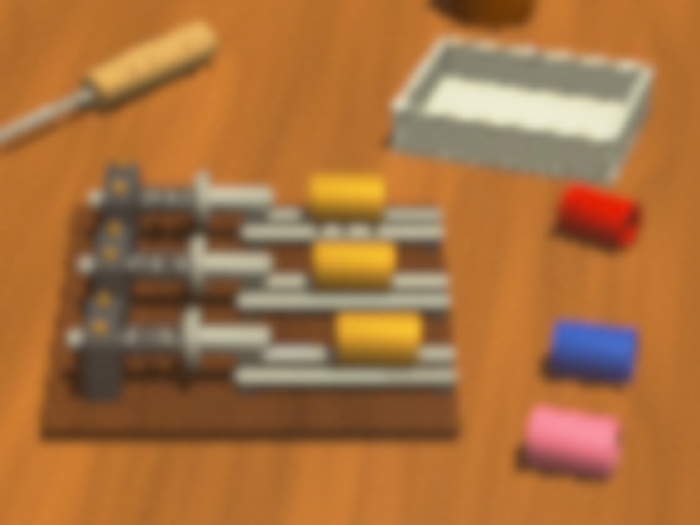

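The crop shows three brass tubes on the tracks at crop pixels (144,290), (248,260) and (353,241). The tray is at lower right, and pink, blue and red stand apart. Next I fit the gauge, ferrules and tray.

```bash
cat > fit.py <<'E'
from h import *
import pickle
from scipy.optimize import least_squares
t=pickle.load(open("top0.pkl","rb")); s=pickle.load(open("side0.pkl","rb"))
ft=lambda c:(np.array(c,float)+.5)/4-.5+[235,145]
fs=lambda c:(np.array(c,float)+.5)/5-.5+[205,155]
def tf(p,L):
    x,y,a=p; L=np.array(L,float)
    return np.c_[x+np.cos(a)*L[:,0]-np.sin(a)*L[:,1],y+np.sin(a)*L[:,0]+np.cos(a)*L[:,1],L[:,2]]
def fit(Lt,ut,Ls,us,p0):
    f=lambda p:np.r_[(proj(t,tf(p,Lt))-ut).ravel(),(proj(s,tf(p,Ls))-us).ravel()]
    r=least_squares(f,p0); print(r.x.round(4),r.fun.round(2)); return r.x
ct=np.array([[95,112.5,10],[95,-112.5,10],[-105,-112.5,10],[-105,112.5,10]])/1e3
g=fit(ct,ft([(57,72),(378,27),(418,313),(95,357)]),np.array([[95,112.5,10],[-105,112.5,10]])/1e3,fs([(44,430),(458,430)]),[.55,0,.1])
# fixed steel features as check: pin tips (top view) 
tr=np.array([[65,50,30],[-65,50,30],[-65,-50,30],[65,-50,30]])/1e3
q=fit(tr,ft([(535,256),(500,447),(652,475),(684,287)]),np.zeros((0,3)),np.zeros((0,2)),[.5,-.3,-.1]) if 0 else None
def ft2(Lt,ut):
    for a0 in(-.2,):
        r=least_squares(lambda p:(proj(t,tf(p,Lt))-ut).ravel(),[.5,-.3,a0]); print("tray",r.x.round(4),r.fun.round(2)); return r.x
q=ft2(np.array([[65,50,30],[-65,50,30],[-65,-50,30],[65,-50,30]])/1e3,ft([(535,256),(500,447),(652,475),(684,287)]))
def brass(im,box):
    h=cv2.cvtColor(im["pixels"],cv2.COLOR_RGB2HSV); m=((h[...,0]>=19)&(h[...,0]<=32)&(h[...,1]>150)&(h[...,2]>110)).astype(np.uint8)
    k=np.zeros_like(m); k[box[1]:box[3],box[0]:box[2]]=m[box[1]:box[3],box[0]:box[2]]
    n,l,st,c=cv2.connectedComponentsWithStats(k); return [(c[i].round(1).tolist(),st[i].tolist()) for i in range(1,n) if st[i,4]>30]
for nm,im,box in(("top",t,(250,160,345,240)),("side",s,(205,180,310,240))):
    for c,st in brass(im,box):
        P=ray(im,[c],.036)[0]; a=g[2]; d=P[:2]-g[:2]
        print(nm,c,st,"gauge mm",(1e3*np.array([d[0]*np.cos(a)+d[1]*np.sin(a),-d[0]*np.sin(a)+d[1]*np.cos(a)])).round(1))
E
python3 fit.py
```

```text
[ 0.6119 -0.0421  0.14  ] [-0.46 -0.22 -0.06 -0.04  0.45  0.15 -0.53  0.3  -0.89 -0.6   0.78 -0.58]
tray [ 0.4884 -0.2803 -0.1885] [ 0.23  0.02  0.31  0.13 -0.46  0.45 -0.07 -0.61]
top [322.8, 205.1] [318, 198, 11, 15, 140] gauge mm [-52.2 -71.6]
top [296.1, 209.6] [291, 202, 11, 16, 142] gauge mm [-54.4   0.7]
top [270.0, 217.4] [265, 210, 11, 16, 140] gauge mm [-65.6  72.6]
side [273.8, 193.8] [267, 190, 15, 9, 120] gauge mm [-51.6 -72.7]
side [275.3, 207.0] [268, 203, 16, 9, 132] gauge mm [-54.7  -1.2]
side [280.3, 221.8] [272, 217, 17, 10, 140] gauge mm [-65.9  71.8]
```

```bash
cat > go.py <<'E'
import sys
from h import *
G=[.6119,-.0421,.14]
s=ctrl.get_state(); p=np.array(s["position"]); Rt=R.from_rotvec(s["tool_rot"])
def W(x,y): c,q=np.cos(G[2]),np.sin(G[2]); return np.array([G[0]+c*x-q*y,G[1]+q*x+c*y])
def show(w,yaw=G[2]):
    T=R.from_matrix(np.array([[-np.cos(yaw),-np.sin(yaw),0],[-np.sin(yaw),np.cos(yaw),0],[0,0,-1]]).T)
    print("to",np.round(w,4),"units",(Rt.inv().apply(np.array(w)-p)/.3).round(3),(( Rt.inv()*T).as_rotvec()/(np.pi/3)).round(3))
def where():
    d=p[:2]-G[:2];c,q=np.cos(G[2]),np.sin(G[2]);f=s["ft_force"]
    print("t",round(s["time"],2),"gauge mm",(1e3*np.array([c*d[0]+q*d[1],-q*d[0]+c*d[1],p[2]])).round(1),"f gauge",np.round([c*f[0]+q*f[1],-q*f[0]+c*f[1],f[2]],2),"grip",round(s["grip_width"],3),s["grip_force"])
if __name__=="__main__":
    where()
    for a in sys.argv[1:]:
        v=[float(k) for k in a.split(",")]
        if v[0]==0: show([v[1],v[2],v[3]])     # world
        else: show([*W(v[1]/1e3,v[2]/1e3),v[3]/1e3])  # gauge mm
E
python3 go.py 0,.36,.43,.21 1,-110,72,150
```

```text
t 0.1 gauge mm [-365.9  732.9  221.6] f gauge [ 0.22 -1.   -0.13] grip 1.0 0.0
to [0.36 0.43 0.21] units [-0.843 -0.497  0.04 ] [-0.002 -0.    -0.352]
to [0.4929 0.0138 0.15  ] units [-1.59  -1.747  0.242] [-0.002 -0.    -0.352]
```

Request:
jog_arm(moves=[-0.17,-0.1,0,0,0,-0.07,-1,-0.34,-0.2,0.01,0,0,-0.14,-1,-0.5,-0.3,0.02,0,0,-0.21,-1,-0.67,-0.4,0.03,0,0,-0.28,-1,-0.84,-0.5,0.04,0,0,-0.35,-1,-0.84,-0.65,0.04,0,0,-0.35,-1,-0.84,-0.8,0.04,0,0,-0.35,-1,-0.84,-0.95,0.04,0,0,-0.35,-1])

```text
time: 1.1
position: [0.3278, 0.2966, 0.2101]
tool_rot: [0.215, -3.134, 0.001]
ft_force: [0.3, -0.0, 0.1]
grip_width: 0.167
grip_force: 0.0
```

```bash
python3 go.py 1,-110,72,100 1,-110,72,28
```

```text
t 1.1 gauge mm [-234.   375.   210.1] f gauge [ 0.26 -0.05  0.13] grip 0.167 0.0
to [0.4929 0.0138 0.1   ] units [-0.416 -1.009  0.367] [-0.    -0.001 -0.003]
to [0.4929 0.0138 0.028 ] units [-0.417 -1.009  0.607] [-0.    -0.001 -0.003]
```

Request:
jog_arm(moves=[-0.08,-0.17,0.05,0,0,0,-1,-0.16,-0.34,0.12,0,0,0,-1,-0.24,-0.5,0.18,0,0,0,-1,-0.32,-0.67,0.24,0,0,0,-1,-0.4,-0.83,0.3,0,0,0,-1,-0.4,-0.97,0.36,0,0,0,-1,-0.4,-1,0.36,0,0,0,-1,-0.4,-1,0.36,0,0,0,-1])

```text
time: 2.1
position: [0.4882, 0.0177, 0.1025]
tool_rot: [0.214, -3.134, -0.001]
ft_force: [0.6, 0.5, -0.3]
grip_width: 0.007
grip_force: 0.0
```

```bash
python3 go.py 1,-110,72,27
```

```text
t 2.1 gauge mm [-114.2   76.5  102.5] f gauge [ 0.71  0.43 -0.26] grip 0.007 0.0
to [0.4929 0.0138 0.027 ] units [-0.014 -0.015  0.252] [ 0.    -0.    -0.003]
```

Request:
jog_arm(moves=[-0.01,-0.015,0.08,0,0,0,-1,-0.01,-0.015,0.16,0,0,0,-1,-0.01,-0.015,0.22,0,0,0,-1,-0.01,-0.015,0.25,0,0,0,-1,-0.02,-0.015,0.252,0,0,0,-1,-0.03,-0.015,0.252,0,0,0,-1,-0.04,-0.015,0.252,0,0,0,-1,-0.05,-0.015,0.252,0,0,0,-1])

```text
time: 3.1
position: [0.5044, 0.0154, 0.0275]
tool_rot: [-0.216, 3.133, 0.0]
ft_force: [0.1, 0.4, -0.3]
grip_width: 0.008
grip_force: 0.0
```

```bash
python3 go.py 1,-70,72,27 1,-50,72,27
```

```text
t 3.1 gauge mm [-98.4  71.9  27.5] f gauge [ 0.16  0.4  -0.34] grip 0.008 0.0
to [0.5325 0.0194 0.027 ] units [-0.095  0.     0.002] [ 0.     0.001 -0.002]
to [0.5523 0.0222 0.027 ] units [-0.161  0.001  0.002] [ 0.     0.001 -0.002]
```

Request:
jog_arm(moves=[-0.02,0,0.001,0,0,0,-1,-0.04,0,0.001,0,0,0,-1,-0.06,0,0.001,0,0,0,-1,-0.08,0,0.001,0,0,0,-1,-0.1,0,0.001,0,0,0,-1,-0.12,0,0.001,0,0,0,-1,-0.135,0,0.001,0,0,0,-1,-0.145,0,0.001,0,0,0,-1])

```text
time: 4.1
position: [0.5471, 0.0213, 0.0266]
tool_rot: [0.216, -3.134, -0.0]
ft_force: [-1.3, 0.4, 1.2]
grip_width: 0.005
grip_force: 0.5
```

```bash
python3 go.py 1,-41.5,72,27; python3 - <<'E'
from fit import *
for nm,box in(("top",(250,160,345,240)),("side",(205,180,310,240))):
    im=snap(nm,nm+"1.png")
    print(brass(im,box))
    if nm=="side":
        P=proj(im,tf(g,[[-24.5/1e3,.072,.036]])); print(P)
E
```

```text
t 4.1 gauge mm [-55.3  71.8  26.6] f gauge [-1.21  0.53  1.18] grip 0.005 0.48773428416474474
to [0.5608 0.0234 0.027 ] units [-0.046  0.001 -0.001] [ 0.    -0.    -0.002]
[ 0.6119 -0.0421  0.14  ] [-0.46 -0.22 -0.06 -0.04  0.45  0.15 -0.53  0.3  -0.89 -0.6   0.78 -0.58]
tray [ 0.4884 -0.2803 -0.1885] [ 0.23  0.02  0.31  0.13 -0.46  0.45 -0.07 -0.61]
top [322.8, 205.1] [318, 198, 11, 15, 140] gauge mm [-52.2 -71.6]
top [296.1, 209.6] [291, 202, 11, 16, 142] gauge mm [-54.4   0.7]
top [270.0, 217.4] [265, 210, 11, 16, 140] gauge mm [-65.6  72.6]
side [273.8, 193.8] [267, 190, 15, 9, 120] gauge mm [-51.6 -72.7]
side [275.3, 207.0] [268, 203, 16, 9, 132] gauge mm [-54.7  -1.2]
side [280.3, 221.8] [272, 217, 17, 10, 140] gauge mm [-65.9  71.8]
[([323.0, 205.0], [318, 198, 11, 16, 134])]
[]
[[263.1467819  221.82351821]]
```

Request:
jog_arm(moves=[-0.01,0,0,0,0,0,-1,-0.02,0,0,0,0,0,-1,-0.03,0,0,0,0,0,-1,-0.036,0,0,0,0,0,-1,-0.042,0,0,0,0,0,-1,-0.046,0,0,0,0,0,-1,-0.046,0,0,0,0,0,-1,-0.046,0,0,0,0,0,-1])

```text
time: 5.2
position: [0.5572, 0.0226, 0.0262]
tool_rot: [0.215, -3.127, -0.001]
ft_force: [-9.5, -1.3, 8.2]
grip_width: 0.006
grip_force: 4.8
```

```bash
python3 go.py 1,-30,72,27 1,-27,72,27
```

```text
t 5.2 gauge mm [-45.2  71.7  26.2] f gauge [-9.58  0.01  8.21] grip 0.006 4.8427686497620925
to [0.5721 0.025  0.027 ] units [-0.051  0.001 -0.003] [ 0.001 -0.007 -0.002]
to [0.5751 0.0254 0.027 ] units [-0.061  0.001 -0.003] [ 0.001 -0.007 -0.002]
```

```bash
python3 - <<'E'
from h import *
a=snap("top")["pixels"][150:240,240:350]; b=snap("side")["pixels"][180:245,205:315]
A=cv2.resize(a,(660,540),interpolation=cv2.INTER_CUBIC)[:,:390]; B=cv2.resize(b,(660,390),interpolation=cv2.INTER_CUBIC)[150:,:400]
o=np.zeros((540,800,3),np.uint8); o[:,:390]=A; o[:240,395:795]=B
cv2.imwrite("pics/c2.png",o[:,:,::-1])
E
```

```text
(no output)
```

View pics/c2.png

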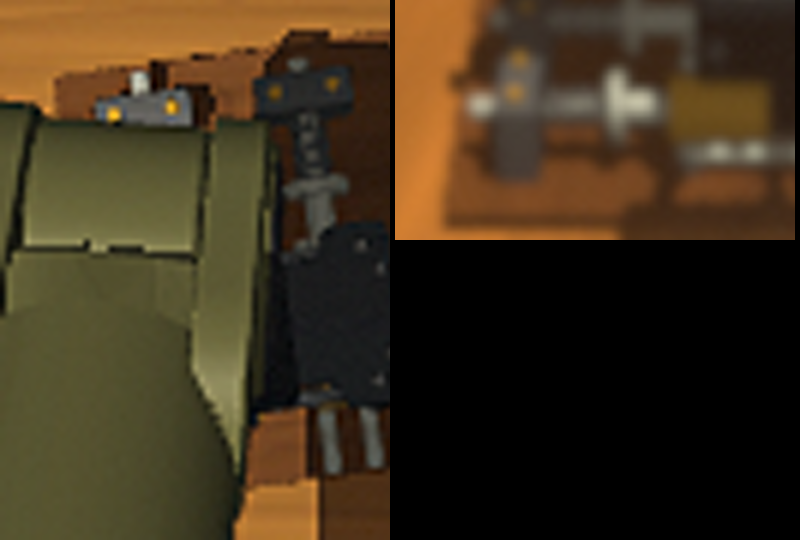

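The side inset shows ferrule 1's front stopping about 17 mm short of the shoulder, with 9.6 N on the tool, so ferrule 1 looks tight. I'm backing off and going behind track 2.

Request:
jog_arm(moves=[0.02,0,0,0,0,0,-1,0.08,0,-0.01,0,0,0,-1,0.2,0,-0.01,0,0,0,-1,0.22,-0.06,-0.01,0,0,0,-1,0.22,-0.16,-0.01,0,0,0,-1,0.22,-0.24,-0.01,0,0,0,-1,0.22,-0.24,-0.01,0,0,0,-1,0.22,-0.24,-0.01,0,0,0,-1])

```text
time: 6.3
position: [0.5056, -0.0568, 0.0297]
tool_rot: [-0.216, 3.133, 0.0]
ft_force: [-1.2, 1.3, 1.5]
grip_width: 0.008
grip_force: 0.0
```

```bash
sed -i 's/^for nm,im,box in/if __name__=="__main__":\n  for nm,im,box in/; ' fit.py; python3 - <<'E'
s=open('fit.py').read().split('if __name__')[0]
s=s.replace("print(r.x.round(4),r.fun.round(2));","").replace('print("tray",r.x.round(4),r.fun.round(2));','')
s+='''
def find():
    for nm,box in(("top",(250,160,345,240)),("side",(205,180,310,240))):
        im=ctrl.get_image(nm)
        for c,st in brass(im,box):
            d=ray(im,[c],.036)[0][:2]-g[:2]; a=g[2]
            print(nm,st,(1e3*np.array([d[0]*np.cos(a)+d[1]*np.sin(a),-d[0]*np.sin(a)+d[1]*np.cos(a)])).round(1))
'''
open('fit.py','w').write(s)
E
python3 go.py 1,-95,0,28.5 1,-55,0,28.5 ; python3 -c "from fit import *; find()"
```

```text
t 6.3 gauge mm [-107.3    0.3   29.7] f gauge [-1.01  1.45  1.52] grip 0.008 0.0
to [ 0.5178 -0.0554  0.0285] units [-0.041 -0.001  0.004] [ 0.     0.001 -0.002]
to [ 0.5574 -0.0498  0.0285] units [-0.174 -0.001  0.004] [ 0.     0.001 -0.002]
top [263, 192, 11, 16, 138] [-17.7  72.9]
side [267, 203, 9, 9, 71] [-43.8  -2.7]
side [253, 217, 16, 10, 141] [-17.9  72.4]
```

Request:
jog_arm(moves=[-0.04,0,0.002,0,0,0,-1,-0.06,0,0.004,0,0,0,-1,-0.08,0,0.004,0,0,0,-1,-0.1,0,0.004,0,0,0,-1,-0.12,0,0.004,0,0,0,-1,-0.14,0,0.004,0,0,0,-1,-0.16,0,0.004,0,0,0,-1,-0.175,0,0.004,0,0,0,-1])

```text
time: 7.4
position: [0.5575, -0.05, 0.0285]
tool_rot: [-0.216, 3.134, -0.0]
ft_force: [-0.3, 0.2, -0.6]
grip_width: 0.003
grip_force: 0.3
```

Request:
jog_arm(moves=[-0.01,0,0,0,0,0,-1,-0.02,0,0,0,0,0,-1,-0.03,0,0,0,0,0,-1,-0.036,0,0,0,0,0,-1,-0.042,0,0,0,0,0,-1,-0.046,0,0,0,0,0,-1,-0.046,0,0,0,0,0,-1,-0.046,0,0,0,0,0,-1])

```text
time: 8.4
position: [0.5709, -0.0482, 0.0286]
tool_rot: [-0.216, 3.134, -0.0]
ft_force: [0.1, 0.6, 0.2]
grip_width: 0.005
grip_force: 0.0
```

```bash
python3 go.py 1,-29.5,0,28.5 
```

```text
t 8.4 gauge mm [-41.4  -0.3  28.6] f gauge [0.19 0.56 0.24] grip 0.005 0.006201565847732127
to [ 0.5827 -0.0462  0.0285] units [-0.04   0.001  0.   ] [-0.     0.    -0.002]
```

Request:
jog_arm(moves=[-0.008,0,0,0,0,0,-1,-0.016,0,0,0,0,0,-1,-0.024,0,0,0,0,0,-1,-0.032,0,0,0,0,0,-1,-0.038,0,0,0,0,0,-1,-0.044,0,0,0,0,0,-1,-0.048,0,0,0,0,0,-1,-0.048,0,0,0,0,0,-1])

```text
time: 9.4
position: [0.5824, -0.0465, 0.0282]
tool_rot: [0.215, -3.129, -0.001]
ft_force: [-8.3, -0.3, 5.8]
grip_width: 0.006
grip_force: 3.9
```

```bash
python3 go.py 1,-25,0,28.5 
```

```text
t 9.4 gauge mm [-29.8  -0.2  28.2] f gauge [-8.25  0.86  5.82] grip 0.006 3.90922382889201
to [ 0.5871 -0.0456  0.0285] units [-0.016  0.001 -0.001] [ 0.001 -0.005 -0.003]
```

Request:
jog_arm(moves=[0.02,0,0,0,0,0,-1,0.08,0,0,0,0,0,-1,0.2,0,0,0,0,0,-1,0.27,-0.04,0,0,0,0,-1,0.27,-0.16,0,0,0,0,-1,0.27,-0.24,0,0,0,0,-1,0.27,-0.24,0,0,0,0,-1,0.27,-0.24,0,0,0,0,-1])

```text
time: 10.4
position: [0.5148, -0.1275, 0.0284]
tool_rot: [-0.217, 3.134, 0.001]
ft_force: [-0.5, 1.0, 0.4]
grip_width: 0.003
grip_force: 0.0
```

```bash
python3 go.py 1,-55,-72,28.5 ; python3 -c "from fit import *; find()"
```

```text
t 10.4 gauge mm [-108.   -71.    28.4] f gauge [-0.36  1.02  0.39] grip 0.003 0.0
to [ 0.5675 -0.1211  0.0285] units [-0.177 -0.003 -0.   ] [ 0.001  0.    -0.002]
top [288, 182, 11, 16, 143] [0.9 0.6]
top [263, 192, 11, 16, 138] [-17.7  72.9]
top [318, 198, 6, 8, 35] [-40.3 -65.7]
side [266, 189, 11, 10, 81] [-43.4 -76.1]
side [246, 203, 16, 10, 135] [ 0.5 -1. ]
side [252, 217, 17, 11, 145] [-17.6  71.9]
```

Ferrule 2 is home (x about 0.7 mm). Now ferrule 3.

Request:
jog_arm(moves=[-0.04,-0.003,0,0,0,0,-1,-0.06,-0.003,0,0,0,0,-1,-0.08,-0.003,0,0,0,0,-1,-0.1,-0.003,0,0,0,0,-1,-0.12,-0.003,0,0,0,0,-1,-0.14,-0.003,0,0,0,0,-1,-0.16,-0.003,0,0,0,0,-1,-0.175,-0.003,0,0,0,0,-1])

```text
time: 11.5
position: [0.5672, -0.1223, 0.0284]
tool_rot: [-0.216, 3.134, -0.0]
ft_force: [0.0, 0.0, 0.6]
grip_width: 0.003
grip_force: 0.2
```

Request:
jog_arm(moves=[-0.01,0,0,0,0,0,-1,-0.02,0,0,0,0,0,-1,-0.03,0,0,0,0,0,-1,-0.036,0,0,0,0,0,-1,-0.042,0,0,0,0,0,-1,-0.046,0,0,0,0,0,-1,-0.046,0,0,0,0,0,-1,-0.046,0,0,0,0,0,-1])

```text
time: 12.5
position: [0.5806, -0.1204, 0.0286]
tool_rot: [-0.216, 3.134, -0.0]
ft_force: [-0.7, -0.2, 0.5]
grip_width: 0.004
grip_force: 0.0
```

```bash
python3 go.py 1,-27,-72,28.5 
```

```text
t 12.5 gauge mm [-41.9 -73.2  28.6] f gauge [-0.7  -0.14  0.47] grip 0.004 0.0
to [ 0.5952 -0.1172  0.0285] units [-0.05   0.004  0.   ] [-0.     0.    -0.002]
```

Request:
jog_arm(moves=[-0.008,0.001,0,0,0,0,-1,-0.016,0.002,0,0,0,0,-1,-0.024,0.002,0,0,0,0,-1,-0.032,0.002,0,0,0,0,-1,-0.038,0.002,0,0,0,0,-1,-0.044,0.002,0,0,0,0,-1,-0.049,0.002,0,0,0,0,-1,-0.049,0.002,0,0,0,0,-1])

```text
time: 13.5
position: [0.5925, -0.1183, 0.0282]
tool_rot: [0.215, -3.129, -0.001]
ft_force: [-7.3, -0.6, 5.2]
grip_width: 0.006
grip_force: 3.5
```

```bash
python3 go.py 1,-110,-72,28.5 
```

```text
t 13.5 gauge mm [-29.8 -72.7  28.2] f gauge [-7.34  0.38  5.2 ] grip 0.006 3.502082339325625
to [ 0.513  -0.1287  0.0285] units [0.267 0.002 0.   ] [ 0.001 -0.005 -0.003]
```

Request:
jog_arm(moves=[0.03,0,0,0,0,0,-1,0.1,0,0,0,0,0,-1,0.1,0,-0.15,0,0,0,0,0.08,0.05,-0.28,0,0,0,0,0.04,0.2,-0.28,0,0,0,0.2,0,0.35,-0.28,0,0,0,0.2,-0.02,0.48,-0.28,0,0,0,0.2,-0.03,0.48,-0.28,0,0,0,0.2])

```text
time: 14.5
position: [0.5841, 0.0314, 0.1124]
tool_rot: [-0.227, 3.132, 0.004]
ft_force: [-0.3, -0.2, -0.1]
grip_width: 0.565
grip_force: 0.0
```

```bash
python3 go.py 1,-18,72,17 1,-22,72,17; python3 -c "from fit import *; find()"
```

```text
t 14.5 gauge mm [-17.2  76.7 112.4] f gauge [-0.31 -0.12 -0.07] grip 0.565 0.0
to [0.584  0.0267 0.017 ] units [ 0.003 -0.016  0.318] [0.002 0.001 0.005]
to [0.5801 0.0261 0.017 ] units [ 0.016 -0.016  0.318] [0.002 0.001 0.005]
top [321, 178, 5, 16, 54] [  0.3 -79.1]
side [253, 205, 9, 8, 45] [-9.2  4.6]
side [260, 217, 9, 10, 78] [-26.3  71.9]
```

Request:
jog_arm(moves=[0.01,0,0.05,0,0,0,0.2,0.01,0,0.1,0,0,0,0.2,0.01,0,0.15,0,0,0,0.2,0.01,0,0.18,0,0,0,0.2,0.01,0,0.18,0,0,0,0.2,0.01,0,0.18,0,0,0,0.2,0.01,0,0.18,0,0,0,0.2,0.01,0,0.18,0,0,0,0.2])

```text
time: 15.6
position: [0.5815, 0.0258, 0.059]
tool_rot: [-0.216, 3.133, 0.0]
ft_force: [-0.8, -0.4, -0.4]
grip_width: 0.603
grip_force: 0.0
```

```bash
python3 go.py 1,-19,72,17; python3 -c "from fit import *; find()"
```

```text
t 15.6 gauge mm [-20.7  71.5  59. ] f gauge [-0.86 -0.25 -0.36] grip 0.603 0.0
to [0.583  0.0265 0.017 ] units [-0.005  0.002  0.14 ] [ 0.     0.001 -0.002]
top [318, 178, 8, 16, 104] [  0.1 -75. ]
```

Aligned. I'm descending and closing gently.

Request:
jog_arm(moves=[0,0.002,0.05,0,0,0,0.2,0,0.002,0.1,0,0,0,0.2,0,0.002,0.14,0,0,0,0.2,0,0.002,0.14,0,0,0,-0.6,0,0.002,0.14,0,0,0,-0.6,0,0.002,0.14,0,0,0,-0.6,0,0.002,0.14,0,0,0,-0.6,0,0.002,0.14,0,0,0,-0.6], newtons=20)

```text
time: 16.7
position: [0.5816, 0.0258, 0.017]
tool_rot: [-0.216, 3.133, -0.001]
ft_force: [1.1, -1.0, 1.3]
grip_width: 0.305
grip_force: 20.0
```

```bash
python3 go.py 1,-70,72,18
```

```text
t 16.7 gauge mm [-20.5  71.5  17. ] f gauge [ 0.94 -1.14  1.3 ] grip 0.305 19.973357459803083
to [0.5325 0.0194 0.018 ] units [ 0.165  0.001 -0.003] [-0.     0.001 -0.002]
```

Request:
jog_arm(moves=[0.02,0,0,0,0,0,-0.6,0.05,0,0,0,0,0,-0.6,0.08,0,0,0,0,0,-0.6,0.11,0,0,0,0,0,-0.6,0.14,0,-0.01,0,0,0,-0.6,0.16,0,-0.06,0,0,0,-0.6,0.16,0,-0.16,0,0,0,-0.6,0.16,0,-0.26,0,0,0,-0.6], newtons=20)

```text
time: 17.7
position: [0.532, 0.0204, 0.0955]
tool_rot: [0.217, -3.132, -0.002]
ft_force: [0.9, 0.6, -1.3]
grip_width: 0.306
grip_force: 20.0
```

```bash
python3 go.py 0,.4884,-.2803,.12 0,.4884,-.2803,.03; python3 -c "from fit import *; find()"
```

```text
t 17.7 gauge mm [-70.4  73.   95.5] f gauge [ 1.01  0.44 -1.28] grip 0.306 19.969087899225997
to [ 0.4884 -0.2803  0.12  ] units [ 0.282 -0.973 -0.082] [ 0.001 -0.002 -0.002]
to [ 0.4884 -0.2803  0.03  ] units [ 0.282 -0.973  0.218] [ 0.001 -0.002 -0.002]
```

Request:
jog_arm(moves=[0.04,-0.1,-0.08,0,0,0.04,-0.6,0.08,-0.25,-0.08,0,0,0.08,-0.6,0.12,-0.4,-0.08,0,0,0.14,-0.6,0.17,-0.55,-0.08,0,0,0.2,-0.6,0.21,-0.7,-0.08,0,0,0.26,-0.6,0.25,-0.85,-0.08,0,0,0.31,-0.6,0.28,-0.97,-0.08,0,0,0.31,-0.6,0.28,-0.97,-0.08,0,0,0.31,-0.6], newtons=20)

```text
time: 18.8
position: [0.4878, -0.2831, 0.1178]
tool_rot: [-0.302, -3.125, 0.001]
ft_force: [-0.3, -0.2, -1.4]
grip_width: 0.308
grip_force: 20.0
```

```bash
python3 go.py 0,.4884,-.2803,.01
```

```text
t 18.8 gauge mm [-156.5 -221.3  117.8] f gauge [-0.37 -0.14 -1.39] grip 0.308 19.96905064515886
to [ 0.4884 -0.2803  0.01  ] units [-0.001  0.01   0.359] [-0.001 -0.002 -0.318]
```

Request:
jog_arm(moves=[0,0.005,0.1,0,0,0,-0.6,0,0.005,0.2,0,0,0,-0.6,0,0.005,0.28,0,0,0,-0.6,0,0.005,0.34,0,0,0,-0.6,0,0.005,0.36,0,0,0,-0.6,0,0.005,0.36,0,0,0,-0.6,0,0.005,0.36,0,0,0,0,0,0.005,0.36,0,0,0,0])

```text
time: 19.8
position: [0.4914, -0.279, 0.0115]
tool_rot: [0.293, 3.126, -0.0]
ft_force: [-0.4, -0.4, -0.2]
grip_width: 0.442
grip_force: 0.0
```

Request:
jog_arm(moves=[0,0,0,0,0,0,0,0,0,0,0,0,0,0,0,0,-0.05,0,0,0,0,0,0,-0.15,0,0,0,0,0,0,-0.3,0,0,0,0,0.2,0,-0.4,0,0,0,0,0.4,0,-0.5,0,0,0,0,0.4,0,-0.5,0,0,0,0])

```text
time: 20.8
position: [0.3713, -0.2569, 0.1635]
tool_rot: [0.296, 3.12, 0.007]
ft_force: [0.8, 0.1, -0.4]
grip_width: 0.501
grip_force: 0.0
```

```bash
python3 go.py; python3 - <<'E'
from fit import *
find()
a=snap("top")["pixels"][145:265,235:415]; b=snap("side")["pixels"][155:260,205:345]
o=np.hstack([cv2.resize(a,(450,300),interpolation=cv2.INTER_CUBIC),cv2.resize(b,(350,300),interpolation=cv2.INTER_CUBIC)])
cv2.imwrite("pics/end.png",o[:,:,::-1])
E
```

```text
t 20.8 gauge mm [-268.2 -179.1  163.5] f gauge [ 0.83 -0.03 -0.37] grip 0.501 0.0
top [315, 178, 11, 16, 144] [  0.8 -71.3]
top [288, 182, 11, 16, 144] [0.9 0.6]
side [247, 190, 15, 9, 117] [  0.8 -72.5]
side [246, 202, 16, 11, 131] [ 0.5 -1.5]
```

View pics/end.png

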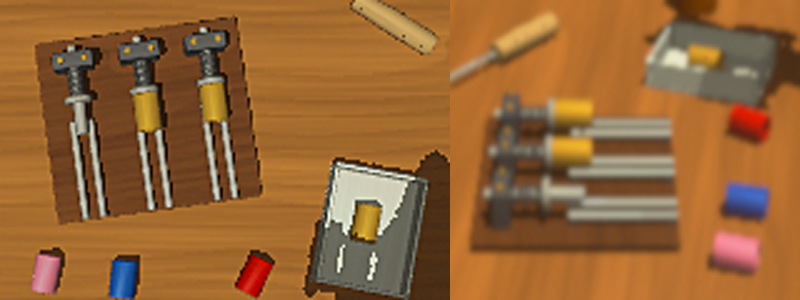

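The picture shows ferrules 2 (147,112) and 3 (214,102) up against their shoulders. The tight one lies in the tray at (367,223), and the robot is clear. I'm handing the job in.

```bash
python3 -c "from bench import ctrl; print(ctrl.close_job())"
```

```text
the job is handed in; nothing more can be done
None
```

I tried all three ferrules and handed the job in: the ones on tracks 2 and 3 went home and stay on their pins, and the tight one from track 1 is in the reject tray; no verdict was returned.

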